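# Raise the ladder shelf to its second rung and set the flask on it

## Task

The feed flask has to stand higher: lift the ladder shelf by its loop handle until its pawl has cleared the lowest rung, lower it gently to rest there, and let go. Then take it by the lug at its front edge, raise it past the second rung and lower it gently to rest on that one. Last, stand the conical flask upright on the free half of the tray, wholly inside the low rim, and leave the beaker and the jar where they are.

Things in the scene. Friction and masses are not known exactly. Their poses are not given: they have to be found in the camera images.
- stand: Fixed steel ladder stand, 280 mm tall: two upright rails 96 mm apart (along its y) joined by three level rungs 8 mm thick, rung axes 113, 168 and 223 mm above the bench. Origin on the bench midway between the rails; its own -x is the front, where the shelf hangs, y its left, z up. Place varies; turned by up to 0.25 rad.
- lift (a joint): Height of the sliding shelf above its lowest position, m: 0 lowest (start; tray face 30 mm above the bench), 0.055 resting on the lowest rung, 0.110 on the second, 0.165 on the third, 0.185 end of travel. Moves straight up and down only; takes about 5 to 9 N to lift; falls if let go between rungs. A ratchet: once past a rung it cannot go back below it.
- pawl (a joint): Gravity pawl at the rear of the shelf, heavy-tailed, rad: 0 level (free, or resting on a rung), up to 1.3 while a rung pushes its nose down. A rung starts to push 14 mm below its resting height; its nose clears that rung and swings back level only about 11 to 15 mm above the resting height, then catches when lowered. Raise to about 25 mm above the resting height; the next rung meets it at 41 mm.
- loop (a point): Loop handle on the left half of the tray: a round steel bar 10 mm thick, 60 mm long along the stand's y, on two posts. Origin in the middle of the bar, 52 mm above the tray face, 90 mm in front of the rails; moves with the shelf. Its axes are parallel to the stand's.
- lug (a point): Front lug: square steel bar 12 mm wide and 12 mm high, 56 mm long along the stand's x with a small end knob (22 mm wide), sticking out of the middle of the tray's front edge. Origin in the middle of the bar, 26 mm in front of the tray edge and 2 mm below the tray face; moves with the shelf. At the start it is 28 mm above the bench.
- flask_place (a point): Centre of the free (right, -y) half of the tray, on its upper face; axes parallel to the stand's. Tray 110 mm (x) by 180 mm (y) with a rim 3 mm thick standing 5 mm above the face. The free half measures 104 by about 80 mm. The pawl's heavy tail overhangs the tray's rear edge by 17 mm at mid-width, 27 mm or more above the face.
- flask_mid (a point): Conical glass flask, 61 mm across at the foot, 99 mm tall, about 75 g. The point lies on its axis half-way up, 49.5 mm above its foot; z is the flask's axis, up. Its straight neck is 26 mm thick from 50 to 95 mm above the foot, best gripped about 78 mm up.
- beaker: Low glass beaker, 56 mm across and 68 mm tall, a bystander. Origin under its centre. Flask, beaker and jar swap places.
- jar: Jar with dark screw lid, 55 mm across and 82 mm tall, a bystander. Origin under its centre.
Mind the look-alikes: they are no part of the job. What is shaped like the part that bears flask_mid but blue, brown or pink is not meant.

How it is judged:
By the outcome, as a careful person would: the job done as asked, in the order asked, and still so for the second after the job is handed in, with the robot touching nothing.
It also fails if it takes over 72 s, if anything falls off the work surface, if the arm or the gripper's body presses on something with over 40 N, if the wrist force passes 120 N, or if a joint passes its speed limit or range.

## Robot

A 7-joint arm with a two-finger parallel gripper is mounted at the origin on a cart in front of the work surface, level with it; the furniture and walls round the work are solid. World frame = base frame: x ahead of the robot, y to its left, z up, the work surface at z = 0. Lengths are in m, angles in rad, forces in N, time in s.
With the tool pointing down it reaches from about 0.425 to 0.875 m from the base axis. Payload 4.7 kg.
Tool frame: the origin (TCP) lies on the centre line of the jaws, within the pads' length; the fingertips stand 17 mm ahead of it and the grasp point (between the pads) lies 2 mm behind it (ctrl.tips_ahead is the distance from the TCP to the fingertips, in m); z points along the fingers, y is the line along which they close (so a half turn about z gives the same grasp; the last joint's range is limited). The gripper opens to 85 mm and grips with 20 to 120 N. Pads are 22 mm wide; open, the fingers measure 114 mm over their backs; the gripper's body (76 mm by 85 mm) begins 54 mm behind the grasp point. The pads swing forward as they close: fully open they stand 13 mm farther back than shut.
Start: joints at [-1.193, 0.321, -0.07, 1.45, 0.023, 1.371, -0.057], TCP at [0.231, 0.607, 0.219] pointing down, gripper open.
Joint ranges: [-2.86, 2.86], [-0.3, 2.09], [-1.38, 1.24], [0.06, 2.45], [-1.56, 4.7], [0.09, 2.05], [-2.69, 2.69]. Speed limits (rad/s): [2.57, 2.57, 3.14, 3.14, 3.14, 3.14, 3.14].

## Interface

Orientations are given as a rotation vector (axis times angle).
In Python, from plant import telemetry, vision, order, ctrl gives the robot as it stands.
- The arm moves only by the tool play_rows, never from a script. Its argument "motion" is a list that holds one entry, the list of rows, each a list of 5 numbers: the shift along the tool's x, y, z in mm, then the turn about the tool's z in rad, then the opening, from -1 (shut) to 1 (fully open). In form: [[[tx, ty, tz, turn, hand], ...]]. A call has 1 to 10 rows; each row is the pose to reach, as a shift and turn from the pose commanded when the call began, along the tool's axes at that moment; what a row does not reach only later rows make up. A row lasts 1/12 s, in which the tool goes at most 41.7 mm and 7.16 degrees, less where a joint would pass 70% of its speed; a pose out of reach is approached as far as the arm can. A call with a gripper value outside its range is refused whole. The fingers move at their own pace and stop on an object; the grip force is fixed at half the most. Time passes only in rows, so rows that repeat a pose let the fingers close. It gives the time, the measured TCP pose, the force, the opening and the grip force at its end, in the units of the state.
- telemetry.get_obs(): the state, without advancing time (a new reading comes with each control period).
- vision.snapshot(name): name is "scene" or "side" or "wrist"; returns a dict with "pixels" (400x640x3 uint8, blue, green, red), "z_map" (400x640 float32, m along the optical axis (not along the pixel's ray), 0 where there is no reading), "camera_matrix" (3x3 intrinsics, pixels), "cam_to_world" (4x4, takes a point from camera to world coordinates). Camera axes: x right, y down, z forward; pixel columns grow to the right and rows downward; lengths in m; the calibration is good to about 2 mm. A picture is of the moment at which its call begins.
- order.sign_off(): hands the job in; it is judged then, once.
The state is a dict: "t": time; "qpos": joint angles; "dq": joint speeds; "joint_efforts": joint torques, N m; "ee_pos": TCP position; "tcp_rot": TCP orientation; "wrist_force": force on the tool from outside, world axes, zero at the start; "torque": the same for the moment, N m; "gripper_width": finger opening in m; "gripper_force": force on a finger pad.
Only numpy, scipy, OpenCV 4.12 (cv2) and the standard library are available. Lean on these libraries where they do the work, as an engineer would, in place of code of your own. Each camera call takes 0.05 s, during which the arm holds its last target. There are 200 camera calls.

## Working session

There is one attempt and no reset: what is moved stays moved. The work goes in short steps, Python scripts to look and compute and a tool call to move; the robot and the scene stay as the last step left them, time stands still between calls to the robot, and variables do not carry over. Pictures are saved under pics/ and viewed, at most 10 in all, crops included, and the job is handed in when it is done.

Besides the shell and the picture viewer there is one more tool, called after ">>>" in YAML: its name, and indented under it one key for each argument. play_rows: Moves the arm, as the interface text tells. Its arguments: {"type":"object","properties":{"motion":{"type":"array"}},"required":["motion"]}

```bash
mkdir -p pics; python3 - <<'E'
from plant import telemetry, vision, order, ctrl
import cv2,numpy as np
o=telemetry.get_obs();print(o, ctrl.tips_ahead)
for n in("scene","side"):
    s=vision.snapshot(n);cv2.imwrite(f"pics/{n}0.png",s["pixels"]);np.savez(f"{n}0.npz",**s);print(n,s["camera_matrix"],s["cam_to_world"])
E
```

```text
{'t': 0.0, 'qpos': array([-1.19291606,  0.32183487, -0.07006568,  1.45168481,  0.0225948 ,
        1.37075181, -0.05689392]), 'dq': array([ 1.49661413e-03,  6.21043197e-04, -1.99946636e-03,  2.31436388e-04,
        1.55762494e-05, -6.45489975e-04,  7.90237405e-04]), 'joint_efforts': array([-2.33429537e-04, -4.93580389e+01, -3.82657964e-01, -3.14341450e+01,
        1.27484993e-02,  1.12885560e-02,  5.42680951e-06]), 'ee_pos': array([0.23113672, 0.60692874, 0.21831071]), 'tcp_rot': array([-5.68206871e-01, -3.08952905e+00,  2.94679373e-03]), 'wrist_force': array([-0.22253616, -0.37769694, -0.22571551]), 'torque': array([ 0.01367116, -0.00769114,  0.05016812]), 'gripper_force': 0.0, 'gripper_width': 0.08519813003021355} 0.017
scene [[446.46680914   0.         318.6490073 ]
 [  0.         446.46680914 192.79730042]
 [  0.           0.           1.        ]] [[-0.70660426 -0.28629908  0.64710374 -0.15840548]
 [-0.70731539  0.25943509 -0.65757005  0.87542084]
 [ 0.02038028 -0.92234824 -0.38582169  0.5255694 ]
 [ 0.          0.          0.          1.        ]]
side [[388.28430798   0.         317.98583272]
 [  0.         388.28430798 199.72360732]
 [  0.           0.           1.        ]] [[-0.99936391  0.0026204   0.03556548  0.54222867]
 [-0.03225371  0.35905243 -0.93275991  1.08018754]
 [-0.01521407 -0.93331371 -0.35873952  0.41911133]
 [ 0.          0.          0.          1.        ]]
```

View pics/scene0.png

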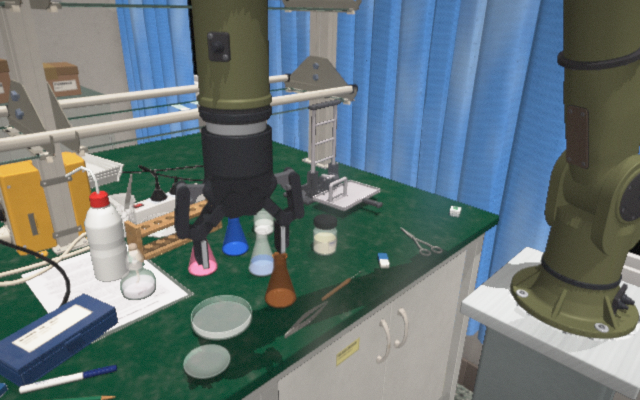

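View pics/side0.png

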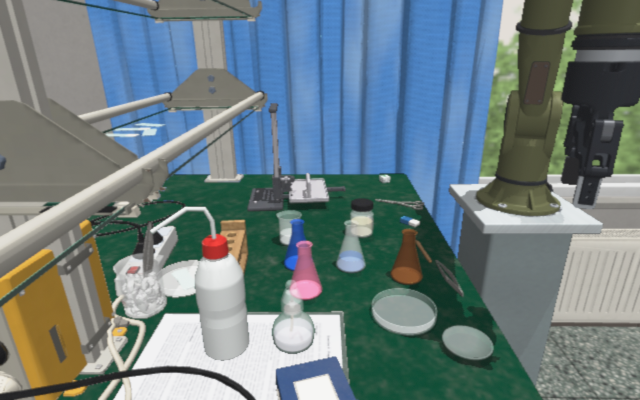

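The scene view shows the ladder stand at about (325,150), with its tray at (345,192), loop at (337,187) and lug at (370,205). Flask-shaped things in the scene view are blue (235,235), pink (203,255), brown (280,282) and clear with pale contents (262,250). The clear one fits, and it appears at (351,247) in the side view. The beaker is at side (290,225) and the jar at scene (325,233).

```bash
cat > h.py <<'E'
import numpy as np,cv2
def cloud(s):
    K,T=s["camera_matrix"],s["cam_to_world"];z=s["z_map"]
    v,u=np.mgrid[:z.shape[0],:z.shape[1]]
    p=np.stack([(u-K[0,2])/K[0,0]*z,(v-K[1,2])/K[1,1]*z,z],-1)
    w=p@T[:3,:3].T+T[:3,3]; w[z==0]=np.nan
    return w
def proj(s,P):
    K,T=s["camera_matrix"],s["cam_to_world"];c=(np.atleast_2d(P)-T[:3,3])@T[:3,:3]
    return (c[:,:2]/c[:,2:])@K[:2,:2].T+K[:2,2]
def ray(s,u,v,z):
    K,T=s["camera_matrix"],s["cam_to_world"];d=T[:3,:3]@np.array([(u-K[0,2])/K[0,0],(v-K[1,2])/K[1,1],1])
    return T[:3,3]+d*(z-T[2,3])/d[2]
E
python3 - <<'E'
from h import *
a=dict(np.load("scene0.npz"));b=dict(np.load("side0.npz"))
A,B=cloud(a),cloud(b)
for n,pts,C in(("scene",[(263,262),(263,225),(325,222),(337,184),(370,205),(345,192),(280,290),(235,235)],A),("side",[(351,262),(351,230),(290,215),(362,205),(309,185),(338,189),(408,262),(305,280),(275,140)],B)):
    for u,v in pts:print(n,u,v,C[v,u].round(3))
ca=a["pixels"][90:290,210:410];cb=b["pixels"][90:290,230:430]
cv2.imwrite("pics/c0.png",np.hstack([cv2.resize(ca,(400,400),interpolation=3),cv2.resize(cb,(400,400),interpolation=3)]))
# top-down of stand: points z>0.06 in tray area
for C in(A,B):
    m=(np.abs(C[...,1]-0)<0.35)&(C[...,0]>.4)&(C[...,0]<.95)&(C[...,2]>.1)&(C[...,2]<.3)
    P=C[m];print(len(P),np.nanpercentile(P,[2,50,98],axis=0).round(3).tolist())
E
```

```text
scene 263 262 [0.483 0.384 0.032]
scene 263 225 [0.622 0.274 0.029]
scene 325 222 [0.453 0.232 0.085]
scene 337 184 [ 0.669 -0.042  0.039]
scene 370 205 [ 0.558 -0.064  0.001]
scene 345 192 [ 0.609 -0.011  0.041]
scene 280 290 [0.378 0.427 0.037]
scene 235 235 [0.595 0.375 0.048]
side 351 262 [0.504 0.398 0.023]
side 351 230 [0.505 0.386 0.088]
side 290 215 [0.641 0.24  0.057]
side 362 205 [0.472 0.238 0.082]
side 309 185 [0.606 0.059 0.07 ]
side 338 189 [ 0.523 -0.025  0.029]
side 408 262 [0.399 0.432 0.043]
side 305 280 [0.59  0.486 0.037]
side 275 140 [0.697 0.037 0.193]
10632 [[0.412, -0.336, 0.104], [0.694, -0.31, 0.21], [0.919, 0.068, 0.298]]
9312 [[0.411, -0.342, 0.104], [0.694, -0.308, 0.21], [0.939, 0.271, 0.299]]
```

View pics/c0.png

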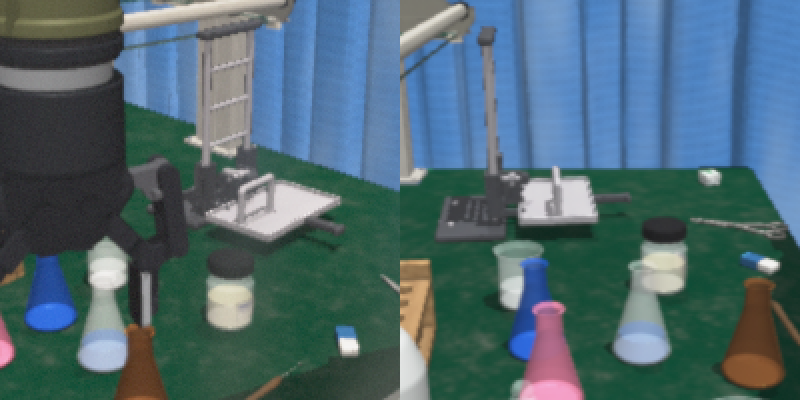

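The crop confirms that the clear flask with pale contents is the one meant; its neighbours are blue, pink and brown. It also shows the tray, loop and front lug clearly. Next I fit the tray and rails, the loop bar, the lug and the flask.

```bash
python3 - <<'E'
from h import *
S={n:dict(np.load(n+"0.npz")) for n in("scene","side")}
for n,s in S.items():
    C=cloud(s);hsv=cv2.cvtColor(s["pixels"],cv2.COLOR_BGR2HSV)
    x,y,z=C[...,0],C[...,1],C[...,2]
    reg=(x>.48)&(x<.8)&(y>-.2)&(y<.16)
    m=reg&(z>.024)&(z<.042)&(hsv[...,1]<60)&(hsv[...,2]>140)
    (c,sz,an)=cv2.minAreaRect(C[m][:,:2].astype(np.float32)*1000);print(n,"tray",m.sum(),np.round(c),np.round(sz),an)
    m=reg&(z>.07)&(z<.095)&(x<.66)
    P=C[m]; print(" loop",m.sum(),P.mean(0).round(4),P.min(0).round(3),P.max(0).round(3))
    d=np.linalg.svd(P[:,:2]-P[:,:2].mean(0))[2][0] if len(P)>3 else 0;print("  dir",d)
    m=reg&(z>.1)&(z<.27)&(x>.64);P=C[m]
    (c,sz,an)=cv2.minAreaRect(P[:,:2].astype(np.float32)*1000);print(" rails",m.sum(),np.round(c),np.round(sz),an)
    m=reg&(z>.012)&(z<.045)&(hsv[...,2]<110)&(hsv[...,1]<90)&(x<.57);P=C[m]
    print(" lug",m.sum(),P.mean(0).round(4),P.min(0).round(3),P.max(0).round(3)) if m.any() else 0
    # flask
    m=(np.hypot(x-.5,y-.39)<.06)
    for lo,hi in((.005,.02),(.03,.04),(.06,.09),(.09,.11)):
        P=C[m&(z>lo)&(z<hi)];
        if len(P):print(" flask",lo,len(P),P.mean(0).round(3),P.min(0).round(3),P.max(0).round(3))
E
```

```text
scene tray 937 [612. -23.] [112. 186.] 5.545170783996582
 loop 98 [0.6125 0.0207 0.0809] [ 0.599 -0.03   0.07 ] [0.66  0.061 0.089]
  dir [ 0.44141279 -0.89730416]
 rails 746 [742. -46.] [ 96. 312.] 3.4089951515197754
 lug 96 [ 0.5254 -0.0287  0.0306] [ 0.499 -0.066  0.024] [0.562 0.06  0.036]
 flask 0.005 177 [0.488 0.39  0.013] [0.472 0.366 0.005] [0.521 0.403 0.02 ]
 flask 0.03 107 [0.49  0.383 0.035] [0.477 0.358 0.03 ] [0.515 0.396 0.04 ]
 flask 0.06 185 [0.496 0.377 0.074] [0.486 0.36  0.06 ] [0.514 0.389 0.09 ]
 flask 0.09 94 [0.503 0.372 0.096] [0.489 0.358 0.09 ] [0.516 0.386 0.101]
side tray 715 [615. -20.] [111. 187.] 5.509923458099365
 loop 45 [0.6126 0.039  0.0821] [ 0.605 -0.009  0.07 ] [0.659 0.064 0.087]
  dir [-0.30538239  0.9522298 ]
 rails 441 [743. -23.] [ 95. 359.] 2.9250741004943848
 lug 71 [ 0.53   -0.0267  0.0298] [ 0.505 -0.04   0.024] [ 0.557 -0.02   0.035]
 flask 0.005 226 [0.506 0.395 0.013] [0.476 0.372 0.005] [0.534 0.405 0.02 ]
 flask 0.03 120 [0.507 0.39  0.035] [0.483 0.369 0.03 ] [0.528 0.399 0.04 ]
 flask 0.06 193 [0.506 0.383 0.074] [0.49 0.36 0.06] [0.52 0.39 0.09]
 flask 0.09 104 [0.505 0.373 0.095] [0.492 0.359 0.09 ] [0.518 0.387 0.1  ]
```

```bash
cat >> h.py <<'E'
from scipy.spatial.transform import Rotation as R
def go(tgt,yaw_y_deg):
    "shift in tool axes (mm) and turn (rad) to TCP tgt with tool y at world yaw (mod 180)"
    from plant import telemetry
    o=telemetry.get_obs();Rm=R.from_rotvec(o["tcp_rot"]).as_matrix()
    d=Rm.T@(np.array(tgt)-o["ee_pos"])*1000
    cur=np.degrees(np.arctan2(Rm[1,1],Rm[0,1]));t=-((yaw_y_deg-cur+90)%180-90)
    print("t",round(o["t"],2),"pos",o["ee_pos"].round(4),"yaw",cur.round(2),"tilt z",Rm[:,2].round(3),"F",o["wrist_force"].round(1),"w",round(o["gripper_width"],4),"gf",round(o["gripper_force"],1))
    print("shift",d.round(1),"turn",np.radians(t).round(3))
E
python3 - <<'E'
from h import *
S={n:dict(np.load(n+"0.npz")) for n in("scene","side")}
c=np.array([.6135,-.0215]);th=np.radians(5.5);M=np.array([[np.cos(th),np.sin(th)],[-np.sin(th),np.cos(th)]])
for n,s in S.items():
    C=cloud(s);L=(C[...,:2]-c)@M.T;x,y,z=L[...,0],L[...,1],C[...,2]
    m=(z>.077)&(z<.095)&(abs(x)<.03)&(abs(y)<.1)
    print(n,"loop local",m.sum(),np.median(L[m],axis=0).round(4),L[m].min(0).round(3),L[m].max(0).round(3),z[m].max())
    m=(z>.016)&(z<.03)&(x<-.06)&(x>-.12)&(abs(y)<.03)
    print(" lug",m.sum(),np.median(L[m],axis=0).round(4),L[m].min(0).round(3),L[m].max(0).round(3))
    m=(z>.13)&(z<.27)&(x>.06)&(x<.13)&(abs(y)<.08);h=np.c_[L[m]]
    print(" rails",m.sum(),h.min(0).round(3),h.max(0).round(3),np.median(h[:,0]))
    m=(z>.15)&(C[...,0]>.1)&(C[...,0]<1)&(C[...,1]>-.25)&(C[...,1]<.8)
    g=np.round(C[m][:,:2],1);u,i,k=np.unique(g,axis=0,return_inverse=True,return_counts=True)
    print([(*a.round(1),round(float(C[m][i.ravel()==j,2].min()),2),round(float(C[m][i.ravel()==j,2].max()),2)) for j,a in enumerate(u) if k[j]>15])
go([.609,.0233,.16],5.5)
E
```

```text
scene loop local 69 [-0.0034  0.0496] [-0.008  0.011] [0.002 0.083] 0.08870005000577325
 lug 35 [-0.0891  0.0022] [-0.115 -0.012] [-0.061  0.01 ]
 rails 503 [ 0.081 -0.055] [0.097 0.058] 0.08705950794452151
[(np.float64(0.2), np.float64(0.5), 0.29, 0.35), (np.float64(0.2), np.float64(0.6), 0.24, 0.53), (np.float64(0.2), np.float64(0.7), 0.24, 0.35), (np.float64(0.3), np.float64(0.6), 0.29, 0.51), (np.float64(0.3), np.float64(0.7), 0.26, 0.35), (np.float64(0.7), np.float64(-0.1), 0.15, 0.28), (np.float64(0.7), np.float64(-0.0), 0.15, 0.28), (np.float64(0.7), np.float64(0.6), 0.15, 0.29), (np.float64(0.8), np.float64(-0.2), 0.24, 0.54), (np.float64(0.8), np.float64(-0.1), 0.28, 0.52), (np.float64(0.8), np.float64(-0.0), 0.25, 0.52), (np.float64(0.8), np.float64(0.1), 0.25, 0.52), (np.float64(0.8), np.float64(0.3), 0.25, 0.52), (np.float64(0.8), np.float64(0.4), 0.25, 0.52), (np.float64(0.8), np.float64(0.5), 0.25, 0.52), (np.float64(0.8), np.float64(0.6), 0.21, 0.53), (np.float64(0.8), np.float64(0.7), 0.24, 0.52), (np.float64(0.9), np.float64(-0.2), 0.15, 0.54), (np.float64(0.9), np.f
[... 1358 characters left out ...]
at64(0.7), 0.24, 0.35), (np.float64(0.8), np.float64(0.8), 0.25, 0.3), (np.float64(0.9), np.float64(-0.2), 0.15, 0.57), (np.float64(0.9), np.float64(0.2), 0.26, 0.26), (np.float64(0.9), np.float64(0.3), 0.26, 0.26), (np.float64(0.9), np.float64(0.6), 0.15, 0.48), (np.float64(0.9), np.float64(0.7), 0.15, 0.46), (np.float64(1.0), np.float64(-0.2), 0.15, 0.57), (np.float64(1.0), np.float64(0.1), 0.26, 0.26), (np.float64(1.0), np.float64(0.2), 0.26, 0.26), (np.float64(1.0), np.float64(0.3), 0.26, 0.26), (np.float64(1.0), np.float64(0.7), 0.21, 0.23)]
t 0.1 pos [0.2312 0.607  0.2184] yaw 69.16 tilt z [-0.    -0.002 -1.   ] F [-0.4 -0.1  0.5] w 0.0851 gf 0.0
shift [-560.8 -411.    59.2] turn 1.111
```

>>> play_rows:
  motion:
    - [[-40,-29,0,0.11,0],[-80,-58,0,0.22,0],[-120,-87,0,0.33,0],[-160,-116,0,0.44,0],[-200,-145,0,0.55,0],[-240,-174,0,0.66,0],[-272,-200,0,0.77,0],[-304,-223,0,0.88,0],[-336,-246,0,1.0,0],[-368,-270,0,1.11,0]]

```text
t: 0.93
ee_pos: [0.4582, 0.2557, 0.2193]
tcp_rot: [-2.117, -2.32, -0.0]
wrist_force: [0.8, 0.2, 0.2]
gripper_width: 0.0428
gripper_force: 0.0
```

```bash
python3 -c "
from h import *
go([.609,.0258,.14],5.5)"
```

```text
t 0.93 pos [0.4582 0.2557 0.2193] yaw 5.24 tilt z [-0.  0. -1.] F [0.8 0.2 0.2] w 0.0428 gf 0.0
shift [-242.7  129.2   79.2] turn -0.005
```

>>> play_rows:
  motion:
    - [[-35,18,0,0,0],[-70,37,0,0,0],[-105,56,0,0,0],[-140,74,0,0,0],[-175,93,0,0,0],[-210,111,0,0,0],[-243,129,20,0,0],[-243,129,50,0,0],[-243,129,79,0,0],[-243,129,79,0,0]]

```text
t: 1.77
ee_pos: [0.6053, 0.0273, 0.1338]
tcp_rot: [-2.108, -2.319, 0.014]
wrist_force: [-1.5, 0.2, -1.1]
gripper_width: 0.0427
gripper_force: 0.0
```

```bash
python3 - <<'E'
from h import *
from plant import vision
go([.609,.0258,.080],5.5)
s=vision.snapshot("wrist");cv2.imwrite("pics/w1.png",s["pixels"])
C=cloud(s);c=np.array([.6133,-.019]);th=np.radians(5.5);M=np.array([[np.cos(th),np.sin(th)],[-np.sin(th),np.cos(th)]])
L=(C[...,:2]-c)@M.T;x,y,z=L[...,0],L[...,1],C[...,2]
m=(z>.077)&(z<.092)&(abs(x)<.03)&(y>0)&(y<.1);print(m.sum(),np.median(C[m],axis=0),L[m].min(0),L[m].max(0))
E
```

```text
t 1.77 pos [0.6053 0.0273 0.1338] yaw 5.46 tilt z [-0.011 -0.002 -1.   ] F [-1.5  0.2 -1.1] w 0.0427 gf 0.0
shift [-1.8  4.2 53.7] turn -0.001
1214 [0.60754588 0.02803368 0.0843033 ] [-0.00611978  0.00419076] [0.00374201 0.08035326]
```

View pics/w1.png

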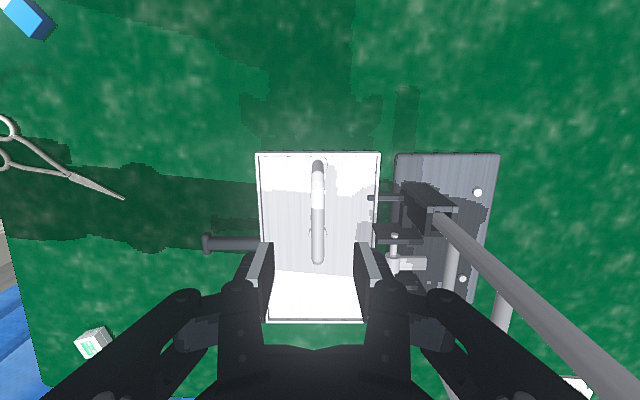

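The wrist view shows the loop bar at (318,160–262), midway between the fingers in x. The lug is at left (205–260,243), and the pawl and rails are at right. Descending.

>>> play_rows:
  motion:
    - [[0,2,15,0,0],[0,3,30,0,0],[0,3,42,0,0],[0,3,50,0,0],[0,3,53,0,0],[0,3,53,0,0],[0,3,53,0,0]]

```text
t: 2.4
ee_pos: [0.6131, 0.0288, 0.0882]
tcp_rot: [2.11, 2.326, 0.001]
wrist_force: [0.6, -0.1, -0.0]
gripper_width: 0.0425
gripper_force: 0.0
```

```bash
python3 - <<'E'
from h import *
go([.608,.0255,.080],5.5)
E
```

```text
t 2.4 pos [0.6131 0.0288 0.0882] yaw 5.57 tilt z [ 0.001  0.    -1.   ] F [ 0.6 -0.1 -0. ] w 0.0425 gf 0.0
shift [-2.8 -5.4  8.2] turn 0.001
```

>>> play_rows:
  motion:
    - [[-2,-5,4,0,0],[-2,-5,8,0,0],[-2,-5,8,0,0],[-2,-5,8,0,-1],[-2,-5,8,0,-1],[-2,-5,8,0,-1],[-2,-5,8,0,-1],[-2,-5,8,0,-1],[-2,-5,8,0,-1]]

```text
t: 3.15
ee_pos: [0.6079, 0.0262, 0.0795]
tcp_rot: [2.111, 2.327, 0.0]
wrist_force: [0.5, -0.0, 0.9]
gripper_width: -0.0002
gripper_force: 0.0
```

The fingers closed on nothing, so I look before acting.

```bash
python3 - <<'E'
from h import *
from plant import vision
go([.608,.0255,.080],5.5)
ims=[]
for n,(r,c) in {"scene":((130,250),(270,430)),"side":((110,230),(230,410))}.items():
    s=vision.snapshot(n);ims.append(cv2.resize(s["pixels"][r[0]:r[1],c[0]:c[1]],None,fx=2.2,fy=2.2,interpolation=2))
    C=cloud(s);m=(C[...,2]>.02)&(C[...,2]<.3)&(abs(C[...,0]-.61)<.1)
w=vision.snapshot("wrist");np.savez("w2.npz",**w)
ims.append(cv2.resize(w["pixels"][100:340,140:500],(396,264)))
cv2.imwrite("pics/c2.png",np.vstack([np.hstack(ims[:2]),np.hstack([ims[2],np.zeros_like(ims[2])])]))
E
```

```text
t 3.15 pos [0.6079 0.0262 0.0795] yaw 5.56 tilt z [ 0.  0. -1.] F [ 0.5 -0.   0.9] w -0.0002 gf 0.0
shift [-0.7 -0.  -0.5] turn 0.001Traceback (most recent call last):
  File "<stdin>", line 10, in <module>
    return _nx.concatenate(arrs, 0, dtype=dtype, casting=casting)
           ~~~~~~~~~~~~~~~^^^^^^^^^^^^^^^^^^^^^^^^^^^^^^^^^^^^^^^
ValueError: all the input array dimensions except for the concatenation axis must match exactly, but along dimension 1, the array at index 0 has size 748 and the array at index 1 has size 792
```

```bash
python3 - <<'E'
from h import *
from plant import vision
ims=[]
for n,(r,c) in {"scene":((130,250),(270,430)),"side":((110,230),(230,410))}.items():
    s=vision.snapshot(n);ims.append(cv2.resize(s["pixels"][r[0]:r[1],c[0]:c[1]],(390,280),interpolation=2))
w=vision.snapshot("wrist")
ims.append(cv2.resize(w["pixels"][100:340,140:500],(390,280)));ims.append(0*ims[0])
cv2.imwrite("pics/c2.png",np.vstack([np.hstack(ims[:2]),np.hstack(ims[2:])]))
E
```

```text
(no output)
```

View pics/c2.png

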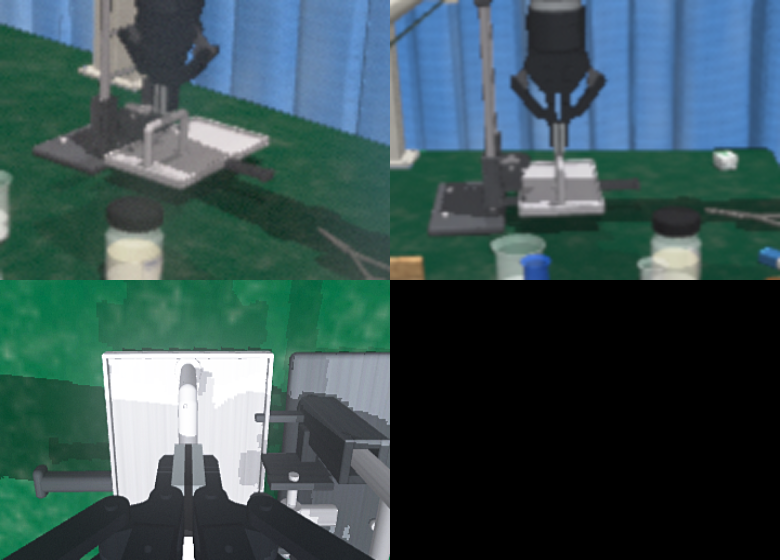

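The loop stands clear of the shut fingers. In the wrist crop the pads at (190,465) cover the bar's near end. I check the fingertip and bar positions by depth.

```bash
python3 - <<'E'
from h import *
w=dict(np.load("w2.npz"));C=cloud(w)
f=lambda u,v:(int(140+u*360/390),int(100+(v-280)*240/280))
for u,v in[(188,375),(188,400),(188,430),(188,440),(182,450),(182,470),(198,450),(198,470),(198,482),(170,470),(120,420),(60,482)]:
    a,b=f(u,v);print((u,v),C[b,a].round(4))
print(w["cam_to_world"].round(3))
E
```

```text
(188, 375) [0.6042 0.0612 0.0616]
(188, 400) [0.6048 0.0555 0.0844]
(188, 430) [0.6062 0.0407 0.0849]
(188, 440) [0.6067 0.0358 0.0859]
(182, 450) [0.604  0.0378 0.1   ]
(182, 470) [0.6043 0.0379 0.1166]
(198, 450) [0.611  0.0384 0.0998]
(198, 470) [0.6107 0.0377 0.1153]
(198, 482) [0.6103 0.0385 0.1256]
(170, 470) [0.5989 0.0333 0.1096]
(120, 420) [0.5606 0.0177 0.0275]
(60, 482) [ 0.5197 -0.0297  0.0315]
[[ 0.995  0.093  0.029  0.6  ]
 [ 0.097 -0.948 -0.304  0.105]
 [-0.001  0.306 -0.952  0.232]
 [ 0.     0.     0.     1.   ]]
```

```bash
python3 - <<'E'
from h import *
from plant import vision,ctrl,telemetry
print([a for a in dir(ctrl) if a[0]!="_"],ctrl.tips_ahead)
for n in("wrist","scene","side"):
    s=vision.snapshot(n);C=cloud(s);x,y,z=np.moveaxis(C,-1,0);sat=cv2.cvtColor(s["pixels"],cv2.COLOR_BGR2HSV)
    m=(abs(x-.608)<.015)&(abs(y-.0265)<.016)&(z>.04)&(z<.2)
    h,e=np.histogram(z[m],np.arange(.04,.16,.005));print(n,dict(zip(e.round(3).tolist(),h.tolist())))
    if n=="wrist":
        for v in range(210,300,4):print(v,[C[v,u].round(3).tolist() for u in(308,322)])
E
```

```text
['PlanningError', 'tips_ahead'] 0.017
wrist {0.04: 0, 0.045: 0, 0.05: 0, 0.055: 0, 0.06: 0, 0.065: 0, 0.07: 0, 0.075: 1, 0.08: 170, 0.085: 87, 0.09: 47, 0.095: 172, 0.1: 261, 0.105: 275, 0.11: 324, 0.115: 336, 0.12: 247, 0.125: 551, 0.13: 369, 0.135: 957, 0.14: 675, 0.145: 532, 0.15: 114}
210 [[0.603, 0.051, 0.084], [0.61, 0.051, 0.082]]
214 [[0.603, 0.049, 0.085], [0.61, 0.048, 0.081]]
218 [[0.603, 0.046, 0.084], [0.611, 0.045, 0.08]]
222 [[0.603, 0.044, 0.084], [0.611, 0.043, 0.081]]
226 [[0.603, 0.042, 0.085], [0.611, 0.041, 0.081]]
230 [[0.604, 0.039, 0.085], [0.612, 0.037, 0.079]]
234 [[0.604, 0.036, 0.083], [0.616, 0.012, 0.028]]
238 [[0.604, 0.034, 0.084], [0.616, 0.008, 0.028]]
242 [[0.604, 0.037, 0.095], [0.611, 0.038, 0.096]]
246 [[0.604, 0.038, 0.101], [0.611, 0.038, 0.101]]
250 [[0.604, 0.038, 0.105], [0.611, 0.038, 0.105]]
254 [[0.604, 0.037, 0.108], [0.611, 0.039, 0.109]]
258 [[0.604, 0.037, 0.112], [0.611, 0.038, 0.112]]
262 [[0.604, 0.038, 0.117], [0.611, 0.038, 0.116]]
266 [[0.604, 0.038, 0.12], [0.61, 0.039, 0.12]]
270 [[0.604, 0.037, 0.122], [0.61, 0.038, 0.122]]
274 [[0.604, 0.038, 0.126], [0.61, 0.038, 0.126]]
278 [[0.605, 0.037, 0.128], [0.61, 0.037, 0.127]]
282 [[0.604, 0.039, 0.134], [0.61, 0.039, 0.133]]
286 [[0.604, 0.04, 0.137], [0.61, 0.039, 0.136]]
290 [[0.605, 0.037, 0.136], [0.61, 0.039, 0.139]]
294 [[0.605, 0.035, 0.136], [0.61, 0.039, 0.141]]
298 [[0.605, 0.034, 0.137], [0.61, 0.039, 0.143]]
scene {0.04: 0, 0.045: 0, 0.05: 0, 0.055: 0, 0.06: 0, 0.065: 0, 0.07: 0, 0.075: 2, 0.08: 12, 0.085: 13, 0.09: 7, 0.095: 12, 0.1: 18, 0.105: 16, 0.11: 20, 0.115: 16, 0.12: 21, 0.125: 23, 0.13: 13, 0.135: 16, 0.14: 18, 0.145: 22, 0.15: 20}
side {0.04: 0, 0.045: 0, 0.05: 0, 0.055: 0, 0.06: 0, 0.065: 0, 0.07: 0, 0.075: 0, 0.08: 4, 0.085: 6, 0.09: 4, 0.095: 10, 0.1: 17, 0.105: 15, 0.11: 16, 0.115: 15, 0.12: 15, 0.125: 18, 0.13: 12, 0.135: 19, 0.14: 15, 0.145: 13, 0.15: 14}
```

Depth shows the pad tips at z≈0.092 while the reported TCP is at 0.0795. The real fingertips are therefore about 30 mm higher than the tool description says, and x and y agree. I will add that offset: TCP z = wanted grasp height − 0.0315.

>>> play_rows:
  motion:
    - [[0,0,0,0,0],[0,0,0,0,0],[0,0,0,0,0],[0,0,0,0,0],[0,0,8,0,0],[0,0,16,0,0],[0,0,24,0,0],[0,0,29,0,0],[0,0,29,0,0],[0,0,29,0,0]]

```text
t: 4.43
ee_pos: [0.6074, 0.0261, 0.0497]
tcp_rot: [-2.111, -2.326, 0.002]
wrist_force: [0.5, 0.5, 0.4]
gripper_width: 0.0425
gripper_force: 0.0
```

>>> play_rows:
  motion:
    - [[0,0,0,0,-1],[0,0,0,0,-1],[0,0,0,0,-1],[0,0,0,0,-1],[0,0,0,0,-1],[0,0,0,0,-1]]

```text
t: 4.93
ee_pos: [0.6078, 0.0261, 0.051]
tcp_rot: [-2.111, -2.326, -0.0]
wrist_force: [-2.5, 0.2, 4.6]
gripper_width: 0.0074
gripper_force: 58.6
```

>>> play_rows:
  motion:
    - [[0,0,-4,0,-1],[0,0,-12,0,-1],[0,0,-20,0,-1],[0,0,-28,0,-1],[0,0,-36,0,-1],[0,0,-44,0,-1],[0,0,-52,0,-1],[0,0,-60,0,-1],[0,0,-68,0,-1],[0,0,-74,0,-1]]

```text
t: 5.77
ee_pos: [0.6078, 0.0261, 0.1255]
tcp_rot: [-2.111, -2.326, -0.0]
wrist_force: [1.0, -0.2, -5.9]
gripper_width: 0.008
gripper_force: 58.7
```

>>> play_rows:
  motion:
    - [[0,0,-4,0,-1],[0,0,-6,0,-1],[0,0,-6,0,-1],[0,0,-6,0,-1]]

```text
t: 6.1
ee_pos: [0.6078, 0.0261, 0.1303]
tcp_rot: [-2.111, -2.327, 0.0]
wrist_force: [0.2, 0.1, -4.7]
gripper_width: 0.0077
gripper_force: 59.1
```

```bash
cat >> h.py <<'E'
def tray():
    from plant import vision
    c=np.array([.6133,-.019]);th=np.radians(5.5);M=np.array([[np.cos(th),np.sin(th)],[-np.sin(th),np.cos(th)]])
    for n in("scene","side"):
        s=vision.snapshot(n);C=cloud(s);L=(C[...,:2]-c)@M.T;hsv=cv2.cvtColor(s["pixels"],cv2.COLOR_BGR2HSV)
        m=(abs(L[...,0])<.045)&(L[...,1]<-.015)&(L[...,1]>-.075)&(C[...,2]>.02)&(C[...,2]<.2)&(hsv[...,1]<60)&(hsv[...,2]>110)
        z=C[...,2][m];print(n,"tray z",len(z),np.percentile(z,[20,50,80]).round(4) if len(z) else 0)
E
python3 -c "
from h import *
go([.608,.0255,.1305],5.5);tray()"
```

```text
t 6.1 pos [0.6078 0.0261 0.1303] yaw 5.56 tilt z [-0.  0. -1.] F [ 0.2  0.1 -4.7] w 0.0077 gf 59.1
shift [-0.7  0.2 -0.2] turn 0.001
scene tray z 197 [0.1093 0.1099 0.1107]
side tray z 124 [0.1085 0.1089 0.1095]
```

>>> play_rows:
  motion:
    - [[0,0,4,0,-1],[0,0,8,0,-1],[0,0,12,0,-1],[0,0,16,0,-1],[0,0,19,0,-1],[0,0,21,0,-1],[0,0,22,0,-1],[0,0,23,0,-1],[0,0,24,0,-1],[0,0,24,0,-1]]

```text
t: 7.03
ee_pos: [0.6078, 0.0261, 0.1063]
tcp_rot: [-2.111, -2.326, 0.0]
wrist_force: [0.4, -0.2, -6.1]
gripper_width: 0.0076
gripper_force: 59.1
```

>>> play_rows:
  motion:
    - [[0,0,0.5,0,-1],[0,0,1,0,-1],[0,0,1,0,-1]]

```text
t: 7.28
ee_pos: [0.6078, 0.0261, 0.1059]
tcp_rot: [-2.111, -2.326, -0.0]
wrist_force: [-0.3, -0.1, -2.5]
gripper_width: 0.0081
gripper_force: 59.3
```

>>> play_rows:
  motion:
    - [[0,0,0.5,0,-1],[0,0,1,0,-1],[0,0,1,0,-1]]

```text
t: 7.53
ee_pos: [0.6078, 0.0261, 0.1055]
tcp_rot: [-2.111, -2.326, -0.001]
wrist_force: [-5.2, -0.6, 5.6]
gripper_width: 0.0079
gripper_force: 60.1
```

>>> play_rows:
  motion:
    - [[0,0,0,0,0],[0,0,0,0,0],[0,0,0,0,0],[0,0,0,0,0],[0,0,-15,0,0],[0,0,-35,0,0],[0,0,-60,0,0],[0,0,-80,0,0],[0,0,-80,0,0]]

```text
t: 8.28
ee_pos: [0.6108, 0.0262, 0.1893]
tcp_rot: [2.108, 2.323, 0.01]
wrist_force: [0.8, 0.1, 1.0]
gripper_width: 0.0424
gripper_force: 0.0
```

```bash
python3 -c "
from h import *
go([.5327,-.0268,.145],95.5);tray()"
```

```text
t 8.28 pos [0.6108 0.0262 0.1893] yaw 5.55 tilt z [ 0.008  0.001 -1.   ] F [0.8 0.1 1. ] w 0.0424 gf 0.0
shift [-45.2 -83.3  43.5] turn -1.57
scene tray z 191 [0.0846 0.0854 0.0862]
side tray z 133 [0.084  0.0845 0.0852]
```

>>> play_rows:
  motion:
    - [[-5,-8,0,-0.12,0],[-10,-17,0,-0.24,0],[-15,-26,0,-0.36,0],[-20,-35,0,-0.48,0],[-25,-45,0,-0.6,0],[-30,-54,0,-0.72,0],[-35,-63,0,-0.84,0],[-40,-72,0,-0.96,0],[-45,-80,0,-1.08,0],[-45,-80,0,-1.2,0]]

```text
t: 9.22
ee_pos: [0.5304, -0.0279, 0.1828]
tcp_rot: [-0.422, -3.11, 0.001]
wrist_force: [0.5, -0.1, 1.0]
gripper_width: 0.0427
gripper_force: 0.0
```

>>> play_rows:
  motion:
    - [[0,0,0,-0.12,0],[0,0,0,-0.24,0],[0,0,0,-0.37,0],[0,0,0,-0.37,0],[0,0,0,-0.37,0]]

```text
t: 9.63
ee_pos: [0.5319, -0.0263, 0.1832]
tcp_rot: [0.146, -3.136, 0.0]
wrist_force: [-0.2, 0.5, 0.4]
gripper_width: 0.0424
gripper_force: 0.0
```

```bash
python3 - <<'E'
from h import *
from plant import vision
go([.5327,-.0268,.0515],95.5)
s=vision.snapshot("wrist");cv2.imwrite("pics/w3.png",s["pixels"]);C=cloud(s)
c=np.array([.6133,-.019]);th=np.radians(5.5);M=np.array([[np.cos(th),np.sin(th)],[-np.sin(th),np.cos(th)]])
L=(C[...,:2]-c)@M.T;x,y,z=L[...,0],L[...,1],C[...,2]
m=(z>.08)&(z<.097)&(x<-.062)&(x>-.1)&(abs(y)<.03);print(m.sum(),np.median(C[m],axis=0),L[m].min(0),L[m].max(0),np.median(L[m],axis=0))
E
```

```text
t 9.63 pos [ 0.5319 -0.0263  0.1832] yaw 95.34 tilt z [-0.002 -0.    -1.   ] F [-0.2  0.5  0.4] w 0.0424 gf 0.0
shift [ -1.   -0.5 131.7] turn -0.003
532 [ 0.53229837 -0.03057284  0.08661504] [-0.09995072 -0.00990011] [-0.06210154  0.00170274] [-0.08173919 -0.00371403]
```

View pics/w3.png

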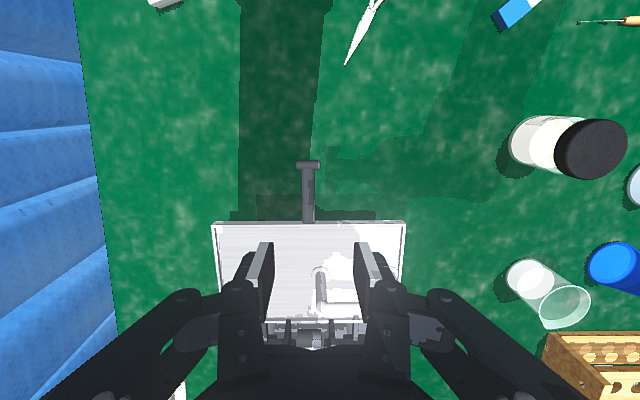

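The lug is at (308,165–222) in the wrist view, with the fingers straddling it. Descending.

>>> play_rows:
  motion:
    - [[-1,-2,30,0,0],[-1,-3,60,0,0],[-1,-3,90,0,0],[-1,-3,110,0,0],[-1,-3,122,0,0],[-1,-3,130,0,0],[-1,-3,131,0,0],[-1,-3,131,0,0],[-1,-3,131,0,0]]

```text
t: 10.43
ee_pos: [0.5351, -0.0292, 0.0547]
tcp_rot: [-0.15, 3.136, 0.0]
wrist_force: [-0.0, 0.2, 0.7]
gripper_width: 0.0427
gripper_force: 0.0
```

>>> play_rows:
  motion:
    - [[0,0,0,0,-1],[0,0,0,0,-1],[0,0,0,0,-1],[0,0,0,0,-1],[0,0,0,0,-1],[0,0,0,0,-1]]

```text
t: 10.93
ee_pos: [0.5349, -0.0311, 0.0545]
tcp_rot: [-0.149, 3.136, -0.003]
wrist_force: [0.3, -5.3, 4.6]
gripper_width: 0.0105
gripper_force: 61.6
```

>>> play_rows:
  motion:
    - [[0,-1,-4,0,-1],[0,-1,-12,0,-1],[0,-1,-20,0,-1],[0,-1,-28,0,-1],[0,-1,-36,0,-1],[0,-1,-44,0,-1],[0,-1,-52,0,-1],[0,-1,-60,0,-1],[0,-1,-68,0,-1],[0,-1,-74,0,-1]]

```text
t: 11.77
ee_pos: [0.5349, -0.0311, 0.1275]
tcp_rot: [-0.15, 3.136, -0.002]
wrist_force: [4.6, -4.6, -6.1]
gripper_width: 0.0106
gripper_force: 60.3
```

>>> play_rows:
  motion:
    - [[0,0,-4,0,-1],[0,0,-6,0,-1],[0,0,-6,0,-1],[0,0,-6,0,-1]]

```text
t: 12.1
ee_pos: [0.5348, -0.0311, 0.1331]
tcp_rot: [-0.15, 3.136, -0.002]
wrist_force: [5.2, -3.6, -5.4]
gripper_width: 0.0106
gripper_force: 60.5
```

```bash
python3 -c "
from h import *
go([.5327,-.0268,.1345],95.5);tray()"
```

```text
t 12.1 pos [ 0.5348 -0.0311  0.1331] yaw 95.49 tilt z [ 0.002 -0.001 -1.   ] F [ 5.2 -3.6 -5.4] w 0.0106 gf 60.5
shift [ 1.7  4.5 -1.4] turn -0.0
scene tray z 126 [0.1633 0.1637 0.1642]
side tray z 115 [0.1623 0.1629 0.1631]
```

>>> play_rows:
  motion:
    - [[0,0,4,0,-1],[0,0,8,0,-1],[0,0,12,0,-1],[0,0,16,0,-1],[0,0,18,0,-1],[0,0,20,0,-1],[0,0,21,0,-1],[0,0,22,0,-1],[0,0,22,0,-1]]

```text
t: 12.95
ee_pos: [0.5349, -0.0311, 0.1108]
tcp_rot: [-0.15, 3.136, -0.002]
wrist_force: [5.1, -5.4, -6.1]
gripper_width: 0.0108
gripper_force: 60.5
```

>>> play_rows:
  motion:
    - [[0,0,0.5,0,-1],[0,0,1,0,-1],[0,0,1,0,-1]]

```text
t: 13.2
ee_pos: [0.5348, -0.0311, 0.11]
tcp_rot: [-0.15, 3.136, -0.002]
wrist_force: [4.4, -4.2, -4.4]
gripper_width: 0.0107
gripper_force: 60.6
```

>>> play_rows:
  motion:
    - [[0,0,0.5,0,-1],[0,0,1,0,-1],[0,0,1,0,-1]]

```text
t: 13.45
ee_pos: [0.5349, -0.0311, 0.1098]
tcp_rot: [-0.15, 3.136, -0.002]
wrist_force: [2.8, -4.9, -0.7]
gripper_width: 0.0107
gripper_force: 61.2
```

>>> play_rows:
  motion:
    - [[0,0,0.5,0,-1],[0,0,1,0,-1],[0,0,1,0,-1]]

```text
t: 13.7
ee_pos: [0.5349, -0.0311, 0.1095]
tcp_rot: [-0.15, 3.136, -0.001]
wrist_force: [1.9, -4.8, 4.3]
gripper_width: 0.0105
gripper_force: 61.9
```

>>> play_rows:
  motion:
    - [[0,0,0,0,0],[0,0,0,0,0],[0,0,0,0,0],[0,0,0,0,0],[0,0,-15,0,0],[0,0,-35,0,0],[0,0,-60,0,0],[0,0,-90,0,0],[0,0,-90,0,0]]

```text
t: 14.45
ee_pos: [0.537, -0.0298, 0.204]
tcp_rot: [-0.151, 3.129, 0.002]
wrist_force: [1.1, -0.3, 1.1]
gripper_width: 0.0425
gripper_force: 0.0
```

```bash
python3 -c "
from h import *
from plant import telemetry
print(telemetry.get_obs()['qpos'].round(2))
go([.505,.373,.2],70);tray()"
```

```text
[-0.38  0.08  0.41  1.77 -0.04  1.29  1.71]
t 14.45 pos [ 0.537  -0.0298  0.204 ] yaw 95.54 tilt z [ 0.009  0.002 -1.   ] F [ 1.1 -0.3  1.1] w 0.0425 gf 0.0
shift [ -7.  404.    4.4] turn 0.446
scene tray z 176 [0.1397 0.1404 0.1409]
side tray z 124 [0.139  0.1395 0.14  ]
```

>>> play_rows:
  motion:
    - [[0,40,0,0,0],[-1,80,0,0,0],[-2,120,0,0,0],[-3,160,0,0,0],[-4,200,0,0,0],[-5,240,0,0,0],[-6,280,0,0,0],[-7,320,0,0,0],[-7,360,0,0,0],[-7,390,0,0,0]]

```text
t: 15.38
ee_pos: [0.5008, 0.3624, 0.1963]
tcp_rot: [0.156, -3.134, -0.0]
wrist_force: [0.2, 0.1, 0.5]
gripper_width: 0.0424
gripper_force: 0.0
```

>>> play_rows:
  motion:
    - [[0,6,10,0,0.2],[0,10,25,0,0.2],[0,10,40,0,0.2],[0,10,50,0,0.2],[0,10,50,0,0.2],[0,10,50,0,0.2]]

```text
t: 15.88
ee_pos: [0.502, 0.3675, 0.1472]
tcp_rot: [0.15, -3.136, 0.003]
wrist_force: [0.1, -0.7, 0.5]
gripper_width: 0.0513
gripper_force: 0.0
```

```bash
python3 - <<'E'
from h import *
from plant import vision
go([.504,.3735,.0465],95.5)
s=vision.snapshot("wrist");cv2.imwrite("pics/w4.png",s["pixels"]);C=cloud(s);np.savez("w4.npz",**s)
x,y,z=np.moveaxis(C,-1,0)
m=(abs(x-.504)<.035)&(abs(y-.3735)<.035)&(z>.092)&(z<.103);P=C[m]
print(m.sum(),P.mean(0),P.min(0),P.max(0),cv2.minEnclosingCircle(P[:,:2].astype(np.float32)))
E
```

```text
t 15.88 pos [0.502  0.3675 0.1472] yaw 95.47 tilt z [-0.002 -0.002 -1.   ] F [ 0.1 -0.7  0.5] w 0.0513 gf 0.0
shift [ -2.8   5.9 100.7] turn -0.001
554 [0.50269682 0.37347799 0.09563253] [0.48749315 0.35938423 0.09212254] [0.51523775 0.38731412 0.0984719 ] ((0.5016152858734131, 0.37338516116142273), 0.014377555809915066)
```

View pics/w4.png

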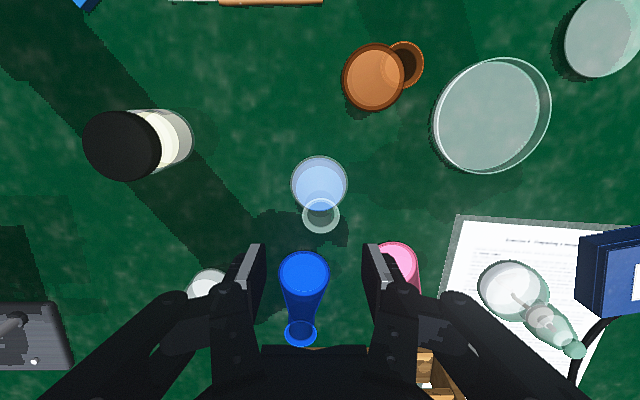

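The clear flask's mouth is at (321,215) between the fingers, with the blue one at (303,300) and the pink at (395,265). Neck centre is (0.502, 0.3735), so I shift y by 6 mm and descend.

>>> play_rows:
  motion:
    - [[0,6,20,0,0.2],[0,6,40,0,0.2],[0,6,60,0,0.2],[0,6,80,0,0.2],[0,6,93,0,0.2],[0,6,100,0,0.2],[0,6,100,0,0.2],[0,6,100,0,0.2]]

```text
t: 16.6
ee_pos: [0.5025, 0.3748, 0.0493]
tcp_rot: [-0.151, 3.137, 0.001]
wrist_force: [0.1, -0.8, 1.6]
gripper_width: 0.0512
gripper_force: 0.0
```

>>> play_rows:
  motion:
    - [[0,0,0,0,0],[0,0,0,0,-0.2],[0,0,0,0,-0.5],[0,0,0,0,-0.6],[0,0,0,0,-0.7],[0,0,0,0,-0.7],[0,0,0,0,-0.7],[0,0,0,0,-0.7]]

```text
t: 17.27
ee_pos: [0.5028, 0.3751, 0.0497]
tcp_rot: [-0.151, 3.136, 0.002]
wrist_force: [-0.0, -1.5, 5.5]
gripper_width: 0.0247
gripper_force: 58.8
```

>>> play_rows:
  motion:
    - [[0,0,-5,0,-0.7],[0,0,-20,0,-0.7],[0,0,-45,0,-0.7],[0,0,-75,0,-0.7],[0,0,-105,0,-0.7],[0,0,-135,0,-0.7],[0,0,-165,0,-0.7],[0,0,-190,0,-0.7],[0,0,-205,0,-0.7],[0,0,-205,0,-0.7]]

```text
t: 18.1
ee_pos: [0.5032, 0.3756, 0.2576]
tcp_rot: [-0.151, 3.133, 0.006]
wrist_force: [0.7, 0.9, -0.1]
gripper_width: 0.0245
gripper_force: 58.9
```

```bash
python3 - <<'E'
from h import *
go([.500,-.064,.255],95.5)
E
```

```text
t 18.1 pos [0.5032 0.3756 0.2576] yaw 95.52 tilt z [ 0.005  0.004 -1.   ] F [ 0.7  0.9 -0.1] w 0.0245 gf 58.9
shift [  45.4 -437.2    0.7] turn 0.0
```

>>> play_rows:
  motion:
    - [[2,-20,0,0,-0.7],[5,-50,0,0,-0.7],[9,-85,0,0,-0.7],[13,-120,0,0,-0.7],[17,-155,0,0,-0.7],[21,-190,0,0,-0.7],[24,-225,0,0,-0.7],[28,-260,0,0,-0.7],[31,-290,0,0,-0.7],[34,-320,0,0,-0.7]]

```text
t: 18.93
ee_pos: [0.4975, 0.0508, 0.2516]
tcp_rot: [0.15, -3.135, 0.0]
wrist_force: [1.3, -0.6, -0.6]
gripper_width: 0.0245
gripper_force: 59.0
```

>>> play_rows:
  motion:
    - [[2,-25,0,0,-0.7],[5,-50,0,0,-0.7],[7,-75,0,0,-0.7],[10,-100,0,0,-0.7],[11,-115,0,0,-0.7],[11,-117,0,0,-0.7],[11,-117,0,0,-0.7]]

```text
t: 19.52
ee_pos: [0.4983, -0.0653, 0.2521]
tcp_rot: [0.148, -3.136, -0.001]
wrist_force: [0.5, 1.1, -1.6]
gripper_width: 0.0249
gripper_force: 58.9
```

```bash
python3 - <<'E'
from h import *
go([.6126,-.064,.21],95.5);tray()
E
```

```text
t 19.52 pos [ 0.4983 -0.0653  0.2521] yaw 95.39 tilt z [-0.002  0.    -1.   ] F [ 0.5  1.1 -1.6] w 0.0249 gf 58.9
shift [-114.    -9.5   41.8] turn -0.002
scene tray z 181 [0.1398 0.1404 0.1409]
side tray z 122 [0.1392 0.1396 0.14  ]
```

>>> play_rows:
  motion:
    - [[-20,-2,0,0,-0.7],[-45,-4,0,0,-0.7],[-70,-6,0,0,-0.7],[-95,-8,0,0,-0.7],[-110,-9,10,0,-0.7],[-114,-9,25,0,-0.7],[-114,-9,40,0,-0.7],[-114,-9,42,0,-0.7],[-114,-9,42,0,-0.7]]

```text
t: 20.37
ee_pos: [0.6126, -0.0608, 0.2097]
tcp_rot: [0.155, -3.134, -0.001]
wrist_force: [0.2, 0.4, -1.3]
gripper_width: 0.0251
gripper_force: 59.0
```

```bash
python3 - <<'E'
from h import *
from plant import vision
go([.6126,-.064,.1897],95.5)
ims=[]
for n,(r,c) in {"scene":((70,230),(270,430)),"side":((70,230),(230,390))}.items():
    s=vision.snapshot(n);ims.append(cv2.resize(s["pixels"][r[0]:r[1],c[0]:c[1]],(390,390),interpolation=2))
    C=cloud(s);x,y,z=np.moveaxis(C,-1,0);m=(np.hypot(x-.6126,y+.064)<.045)&(z>.15)&(z<.25)
    h=[(lo,C[m&(z>=lo)&(z<lo+.01)].mean(0).round(4).tolist()) for lo in np.arange(.15,.2,.01) if (m&(z>=lo)&(z<lo+.01)).sum()>3];print(n,h,z[m].min() if m.any() else 0)
cv2.imwrite("pics/c5.png",np.hstack(ims))
E
```

```text
t 20.37 pos [ 0.6126 -0.0608  0.2097] yaw 95.65 tilt z [-0.003  0.001 -1.   ] F [ 0.2  0.4 -1.3] w 0.0251 gf 59.0
shift [ 0.3 -3.2 20. ] turn 0.003
scene [(np.float64(0.16), [0.5958, -0.0453, 0.1662]), (np.float64(0.17), [0.5989, -0.0458, 0.1751]), (np.float64(0.18000000000000002), [0.6007, -0.0477, 0.1849]), (np.float64(0.19000000000000003), [0.6016, -0.0497, 0.195]), (np.float64(0.20000000000000004), [0.602, -0.0503, 0.2049])] 0.16073808265769557
side [(np.float64(0.16), [0.6146, -0.04, 0.1665]), (np.float64(0.17), [0.6154, -0.0413, 0.175]), (np.float64(0.18000000000000002), [0.6147, -0.0439, 0.1847]), (np.float64(0.19000000000000003), [0.615, -0.0447, 0.1948]), (np.float64(0.20000000000000004), [0.6156, -0.046, 0.2052])] 0.16116277702386783
```

View pics/c5.png

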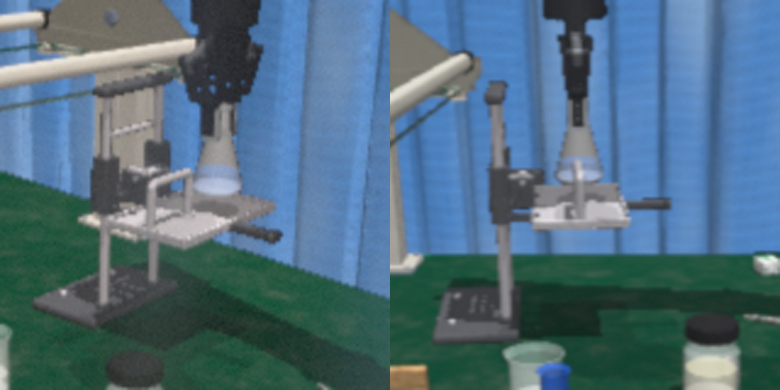

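The flask hangs upright over the free half, at scene crop (217,180) and side crop (578,170), with its foot about 20 mm above the face and clear of the loop. Lowering gently.

>>> play_rows:
  motion:
    - [[0,-2,4,0,-0.7],[0,-3,8,0,-0.7],[0,-3,12,0,-0.7],[0,-3,15,0,-0.7],[0,-3,17,0,-0.7],[0,-3,18,0,-0.7],[0,-3,18,0,-0.7],[0,-3,18,0,-0.7]]

```text
t: 21.13
ee_pos: [0.6138, -0.0657, 0.1935]
tcp_rot: [-0.151, 3.138, 0.0]
wrist_force: [-0.3, 0.4, -1.0]
gripper_width: 0.0246
gripper_force: 59.0
```

>>> play_rows:
  motion:
    - [[0,0,0.5,0,-0.7],[0,0,1,0,-0.7],[0,0,1,0,-0.7],[0,0,1,0,-0.7]]

```text
t: 21.47
ee_pos: [0.6138, -0.0658, 0.1925]
tcp_rot: [-0.151, 3.138, 0.0]
wrist_force: [-0.0, 0.2, -0.3]
gripper_width: 0.0249
gripper_force: 59.0
```

>>> play_rows:
  motion:
    - [[0,0,0.5,0,-0.7],[0,0,0.5,0,-0.7],[0,0,0.5,0,-0.7]]

```text
t: 21.72
ee_pos: [0.6138, -0.0658, 0.1919]
tcp_rot: [-0.151, 3.138, 0.0]
wrist_force: [0.4, -0.1, -1.6]
gripper_width: 0.0247
gripper_force: 59.0
```

Expected contact is near TCP z 0.190, so I continue slowly until the force shows it.

>>> play_rows:
  motion:
    - [[0,0,0.5,0,-0.7],[0,0,1,0,-0.7],[0,0,1,0,-0.7],[0,0,1,0,-0.7]]

```text
t: 22.05
ee_pos: [0.6137, -0.0658, 0.1909]
tcp_rot: [0.151, -3.138, -0.0]
wrist_force: [0.1, 0.1, -0.6]
gripper_width: 0.0245
gripper_force: 59.0
```

>>> play_rows:
  motion:
    - [[0,0,0.5,0,-0.7],[0,0,0.7,0,-0.7],[0,0,0.7,0,-0.7]]

```text
t: 22.3
ee_pos: [0.6137, -0.0658, 0.1901]
tcp_rot: [0.151, -3.138, -0.0]
wrist_force: [-0.4, 0.0, -0.6]
gripper_width: 0.0247
gripper_force: 59.0
```

>>> play_rows:
  motion:
    - [[0,0,0.5,0,-0.7],[0,0,0.7,0,-0.7],[0,0,0.7,0,-0.7]]

```text
t: 22.55
ee_pos: [0.6137, -0.0658, 0.1895]
tcp_rot: [-0.151, 3.138, 0.0]
wrist_force: [0.1, -0.3, -2.2]
gripper_width: 0.0249
gripper_force: 59.0
```

>>> play_rows:
  motion:
    - [[0,0,0.5,0,-0.7],[0,0,0.7,0,-0.7],[0,0,0.7,0,-0.7]]

```text
t: 22.8
ee_pos: [0.6139, -0.0658, 0.1893]
tcp_rot: [-0.151, 3.137, 0.0]
wrist_force: [-0.7, 0.4, 2.0]
gripper_width: 0.0247
gripper_force: 59.1
```

Contact felt (+2 N). Opening slowly and backing straight up.

>>> play_rows:
  motion:
    - [[0,0,0,0,-0.35],[0,0,0,0,-0.3],[0,0,0,0,-0.2],[0,0,0,0,0],[0,0,0,0,0.1],[0,0,0,0,0.1],[0,0,-5,0,0.1],[0,0,-15,0,0.1],[0,0,-35,0,0.1],[0,0,-60,0,0.1]]

```text
t: 23.63
ee_pos: [0.6129, -0.0657, 0.2489]
tcp_rot: [0.151, -3.135, -0.0]
wrist_force: [0.5, -0.2, -0.5]
gripper_width: 0.0466
gripper_force: 0.0
```

>>> play_rows:
  motion:
    - [[0,0,-10,0,0.1],[20,0,-20,0,0.1],[50,0,-20,0,0.1],[90,0,-20,0,0.1],[120,0,-20,0,0.1],[130,0,-20,0,0.1],[130,0,-20,0,0.1]]

```text
t: 24.22
ee_pos: [0.4828, -0.0789, 0.2699]
tcp_rot: [-0.149, 3.136, 0.003]
wrist_force: [-0.5, 0.1, -0.6]
gripper_width: 0.047
gripper_force: 0.0
```

```bash
python3 - <<'E'
from h import *
from plant import vision
go([.5,-.064,.25],95.5);tray()
ims=[]
for n,(r,c) in {"scene":((70,270),(230,430)),"side":((70,270),(230,430))}.items():
    s=vision.snapshot(n);ims.append(cv2.resize(s["pixels"][r[0]:r[1],c[0]:c[1]],(390,390),interpolation=2))
    C=cloud(s);x,y,z=np.moveaxis(C,-1,0);m=(np.hypot(x-.6126,y+.064)<.045)&(z>.146)&(z<.26)
    print(n,[(round(lo,3),C[m&(z>=lo)&(z<lo+.015)].mean(0).round(4).tolist()) for lo in np.arange(.15,.24,.02) if (m&(z>=lo)&(z<lo+.015)).sum()>3],z[m].max())
cv2.imwrite("pics/c6.png",np.hstack(ims))
E
```

```text
t 24.22 pos [ 0.4828 -0.0789  0.2699] yaw 95.45 tilt z [ 0.002  0.002 -1.   ] F [-0.5  0.1 -0.6] w 0.047 gf 0.0
shift [-18.5  13.1  19.9] turn -0.001
scene tray z 383 [0.1418 0.1577 0.1842]
side tray z 271 [0.1399 0.154  0.1864]
scene [(np.float64(0.15), [0.6007, -0.0519, 0.1574]), (np.float64(0.17), [0.6034, -0.0544, 0.177]), (np.float64(0.19), [0.6062, -0.059, 0.1973]), (np.float64(0.21), [0.6083, -0.0605, 0.2174]), (np.float64(0.23), [0.6119, -0.0657, 0.2357])] 0.24014099960801577
side [(np.float64(0.15), [0.6155, -0.0475, 0.1571]), (np.float64(0.17), [0.6152, -0.0516, 0.1772]), (np.float64(0.19), [0.6164, -0.0542, 0.1971]), (np.float64(0.21), [0.616, -0.0563, 0.2176]), (np.float64(0.23), [0.6164, -0.0612, 0.2346])] 0.2376737700847315
```

View pics/c6.png

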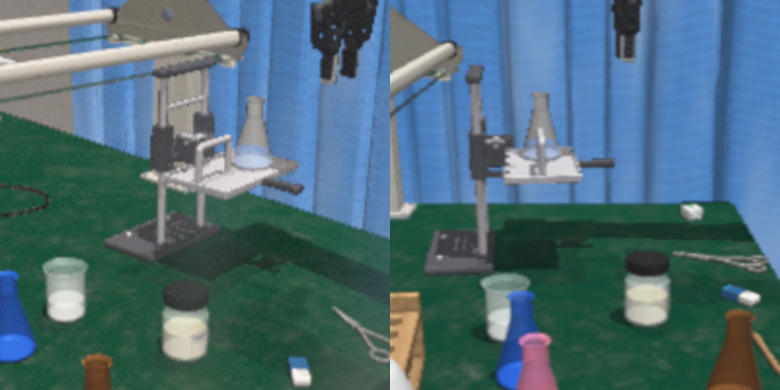

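The flask stands upright on the free half, at (253,150) in the scene crop, with its top at z 0.239. The shelf rests on the second rung, the beaker and jar have not moved, and the robot is clear. Handing in.

```bash
python3 -c "
from plant import order
print(order.sign_off())"
```

```text
the job is handed in; nothing more can be done
None
```

The job is handed in with no verdict shown: the shelf rests on the second rung (loop to the first, lug to the second), the clear flask stands upright on the tray's free half, the beaker and jar were left alone, and the arm was clear at about 24 s.

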